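Raise the titration head to the next hole

ROBOT

A 6-joint arm with a two-finger parallel gripper is mounted at the origin on the work surface. World frame = base frame: x ahead of the robot, y to its left, z up, the work surface at z = 0. Lengths are in m, angles in rad, forces in N, time in s.
With the tool pointing down it reaches from about 0.425 to 0.95 m from the base axis. Payload 14.7 kg.
Tool frame: the origin (TCP) lies between the finger pads; the fingertips stand 19 mm ahead of it and the grasp point (between the pads) is the TCP; z points along the fingers, y is the line along which they close (so a half turn about z gives the same grasp; the last joint's range is limited). The gripper opens to 85 mm and grips with 20 to 120 N. Pads are 22 mm wide; open, the fingers measure 114 mm over their backs; the gripper's body (76 mm by 85 mm) begins 54 mm behind the grasp point. The pads swing forward as they close: fully open they stand 13 mm farther back than shut.
Start: joints at [-1.21, 0.48, 1.596, -0, 1.065, -0.047], TCP at [0.258, -0.597, 0.25] pointing down, gripper open.
Joint ranges: [-2.75, 2.75], [-0.82, 2.05], [0.23, 2.67], [-1.56, 4.7], [0.09, 2.69], [-2.92, 2.92]. Speed limits (rad/s): [1.89, 1.89, 2.39, 3.01, 3.01, 3.01].

INTERFACE

Orientations are given as a rotation vector (axis times angle).
In Python, from workcell import read_state, read_camera, finish_job gives the robot as it stands. The module is installed in compiled form; this text tells all that it offers.
- The arm moves only by the tool play_rows, never from a script. Its argument "commands" is a list of rows, each a list of 5 numbers: the gripper command: -1 is shut, 1 is fully open, values between are in proportion, then the shift along the world's x, y, z in mm, then the turn about the world's z in rad. A call has 1 to 5 rows; each row shifts and turns the commanded pose from where the row before left it; what a row does not reach is not made up. A row lasts 1/10 s, in which the tool goes at most 50 mm and 8.59 degrees, less where a joint would pass 70% of its speed; a pose out of reach is approached as far as the arm can. A call is refused whole if a number of a shift passes 50 or a number of a turn 0.15, either way. A call with a gripper value outside its range is refused whole. The fingers move at their own pace and stop on an object; "force" is the grip in N (left out, the last holds). Time passes only in rows, so rows that do not move let the fingers close. It gives the time, the measured TCP pose, the force, the opening and the grip force at its end, in the units of the state.
- read_state(): the state, without advancing time (a new reading comes with each control period).
- read_camera(name): name is "scene" or "side" or "wrist"; returns a dict with "color" (400x640x3 uint8, red, green, blue), "fx", "fy", "cx", "cy" (pixels), "T" (4x4, takes a point from camera to world coordinates). Camera axes: x right, y down, z forward; pixel columns grow to the right and rows downward; lengths in m; the calibration is good to about 2 mm. The wrist camera is an equidistant fisheye: a pixel r from the principal point sees the ray r / f radians off the axis. A picture is of the moment at which its call begins. There is no depth.
- finish_job(): hands the job in; it is judged then, once.
The state is a dict: "time_s": time; "qpos": joint angles; "dq": joint speeds; "joint_torque": joint torques, N m; "eef_pos": TCP position; "eef_rot": TCP orientation; "contact_force": force on the tool from outside, world axes, zero at the start; "moment": the same for the moment, N m; "opening": opening from 0.0 (shut) to 1.0 (fully open); "finger_force": force on a finger pad.
Only numpy, scipy, OpenCV 4.12 (cv2) and the standard library are available. Lean on these libraries where they do the work, as an engineer would, in place of code of your own. Each camera call takes 0.05 s, during which the arm holds its last target. There are 200 camera calls.

TASK

Raise the electrode head of the titration stand by one hole, so that the electrodes come up out of the beaker: draw the black locking knob on its sleeve straight out, lift the head without letting it drop to the next hole up, and push the knob back so that the pin is fully home in that hole. Finish while holding: keep the fingers gripped on the knob with the pin home, and do not let go. Leave the beaker and the other containers where they stand.

Things in the scene. Friction and masses are not known exactly. Their poses are not given: they have to be found in the camera images.
- stand: Titration stand, too heavy to move: white base 295 x 160 x 20 mm, square aluminium column 30 x 30 mm, 353 mm tall. Origin on the column's axis at bench height, z up. The knob points along the stand's own -x (level); electrode plate and beaker lie on its +x side. The column's -x face has four round holes 60 mm apart, the lowest 135 mm above the bench.
- knob (a point): Centre of the black locking knob: a round grip, diameter 25 mm, 28 mm long, axis level along the stand's x. Pin home, it is 70 mm from the column's axis (55 mm from its face) and at the start about 135 mm above the bench. Free all round but for the barrel behind it (diameter 20 mm), which ends 6 mm short of the knob. It moves only along its axis and up and down with the head, and does not turn.
- sleeve (a point): Centre of the head's grey square sleeve on the column, 44 x 44 mm, 70 mm tall; at the knob's height, on the column's axis. The sleeve's face is 48 mm from the knob's centre. Sleeve, barrel, arm, electrode plate and electrodes are one rigid piece, the head.
- plunger (a joint): How far the knob is drawn out along the stand's -x, m: 0 = pin fully home, 0.014 = stop. A spring pulls it in: 4 N at 0, 9 N at 0.014. The round-nosed pin (diameter 8 mm) reaches 8 mm into its hole, so the head can move only with the knob drawn more than 8 mm. Let go between holes, the nose slides on the column and springs in at the next hole.
- head (a joint): Height of the sliding head, m, up positive: 0 = pin centred in the lowest hole (the start; it rests about 1 mm lower, the hole being 2.4 mm wider than the pin), 0.060 = next hole up, 0.120 and 0.180 = those above. The head weighs 0.4 to 0.8 kg with the knob and sinks by itself when the pin is out and nothing holds it; a stop collar catches it 6 mm below 0.
- electrode_tip (a point): Lower end of the glass electrode (diameter 12 mm) that hangs from the head into the beaker, about 45 mm above the bench at the start.
- beaker: Small glass beaker, outer diameter 51 mm, 65 mm tall, standing loose on the stand's round stirrer plate, 28 mm above the bench, the electrodes hanging inside it. Origin at the centre of its underside. To be left alone.
- bottle: Amber glass reagent bottle, diameter 86 mm, 175 mm tall, loose on the bench. Origin at the centre of its underside. To be left alone.
- jar: White plastic sample jar, diameter 62 mm, 80 mm tall, loose on the bench. Origin at the centre of its underside. To be left alone.
- tall_beaker: Empty glass beaker, diameter 70 mm, 110 mm tall, loose on the bench. Origin at the centre of its underside. To be left alone.

How it is judged:
By the outcome, as a careful person would: the job done as asked, in the order asked, and still so for the second after the job is handed in, while the arm keeps its last pose, push and grip.
It also fails if it takes over 35 s, if anything falls off the work surface, if the arm or the gripper's body presses on something with over 40 N, if the wrist force passes 120 N, or if a joint passes its speed limit or range.

## Working session

There is one attempt and no reset: what is moved stays moved. The work goes in short steps, Python scripts to look and compute and a tool call to move; the robot and the scene stay as the last step left them, time stands still between calls to the robot, and variables do not carry over. Pictures are saved under pics/ and viewed, at most 10 in all, crops included, and the job is handed in when it is done.

Besides the shell and the picture viewer there is one more tool, called after "Request:" as name(argument=value, ...), one argument or row to a line, values as JSON. play_rows: Moves the arm, as the interface text tells. Its arguments: {"type":"object","properties":{"commands":{"type":"array","items":{"type":"array","items":{"type":"number"}}},"force":{"type":"number"}},"required":["commands"]}

```bash
mkdir -p pics; python3 - <<'E'
from workcell import *
import cv2,numpy as np
s=read_state();print(s['time_s'],s['eef_pos'],s['eef_rot'],s['opening'])
for n in("scene","side"):
    c=read_camera(n);cv2.imwrite(f'pics/{n}0.png',c['color'][...,::-1]);print(n,c['fx'],c['fy'],c['cx'],c['cy'],np.round(c['T'],4).tolist())
E
```

```text
0.0 [ 0.25765066 -0.59631964  0.24966679] [-3.07533162e+00 -6.35883412e-01  3.08355451e-04] 0.9963236808622287
scene 477.4840866909299 477.4840866909299 312.8386601766004 197.7403504435834 [[0.4996, 0.494, -0.7116, 1.5485], [0.8662, -0.2912, 0.406, -0.5818], [-0.0066, -0.8193, -0.5734, 0.8983], [0.0, 0.0, 0.0, 1.0]]
side 437.0726405621909 437.0726405621909 312.55953590738136 199.55072684466023 [[-0.706, -0.4189, 0.571, -0.1703], [-0.7079, 0.4393, -0.553, 0.6931], [-0.0192, -0.7947, -0.6068, 0.8997], [0.0, 0.0, 0.0, 1.0]]
```

View pics/scene0.png

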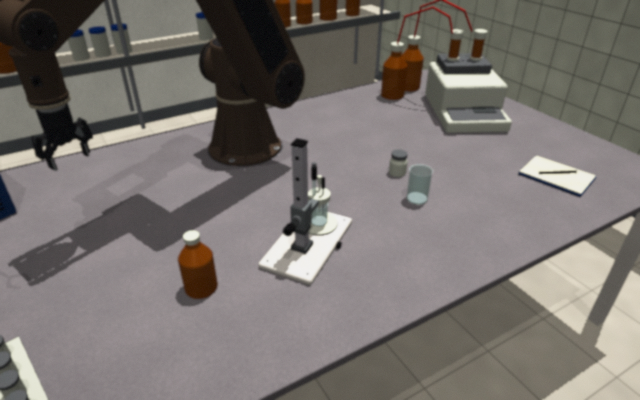

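View pics/side0.png

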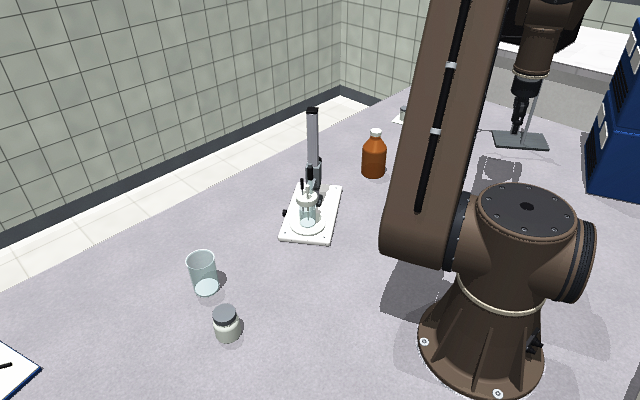

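The scene view shows the stand at about (305,235), with the column top at (299,143) and the knob near (289,229). In the side view the column top is at (312,109). I'll enlarge both views.

```bash
python3 - <<'E'
import cv2,numpy as np
a=cv2.imread('pics/scene0.png')[130:290,240:360];b=cv2.imread('pics/side0.png')[95:255,262:382]
f=lambda i:cv2.resize(i,None,fx=3.3,fy=3.3,interpolation=cv2.INTER_CUBIC)
cv2.imwrite('pics/crop0.png',np.hstack([f(a),f(b)]))
E
```

```text
(no output)
```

View pics/crop0.png

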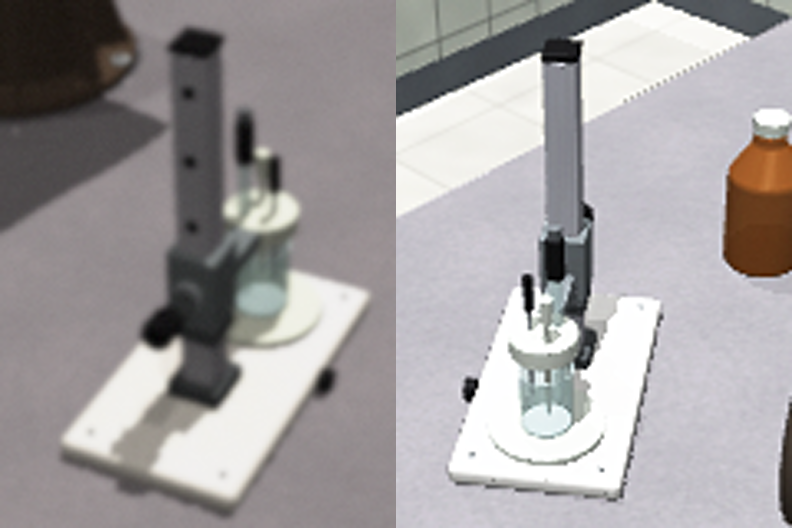

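The crops show the base corners, the column top, and the knob at crop position (162,329) in the left picture. I'll triangulate these.

```bash
cat > h.py <<'E'
import numpy as np
C={'scene':(477.484,312.84,197.74,np.array([[0.4996,0.494,-0.7116,1.5485],[0.8662,-0.2912,0.406,-0.5818],[-0.0066,-0.8193,-0.5734,0.8983]])),
'side':(437.07,312.56,199.55,np.array([[-0.706,-0.4189,0.571,-0.1703],[-0.7079,0.4393,-0.553,0.6931],[-0.0192,-0.7947,-0.6068,0.8997]]))}
def at(n,u,v,z):
    f,cx,cy,T=C[n];d=T[:,:3]@[(u-cx)/f,(v-cy)/f,1];o=T[:,3];return o+d*(z-o[2])/d[2]
E
python3 - <<'E'
from h import *
for n,p in [('scene',[(299.4,142.4,.353),(289.1,229.7,.134),(259.7,265.5,.02),(310.6,282.1,.02),(351.5,218.8,.02)]),('side',[(312.3,110.2,.353),(342.3,185.9,.02),(278.4,238.9,.02),(329.3,243.5,.02),(298,183.5,.02)])]:
    for q in p: print(n,q,np.round(at(n,*q),4))
for n,p in [('scene',(199.5,285)),]: print(np.round(at(n,199.5,292,0),3))
E
```

```text
scene (299.4, 142.4, 0.353) [ 0.6558 -0.1082  0.353 ]
scene (289.1, 229.7, 0.134) [ 0.6923 -0.1638  0.134 ]
scene (259.7, 265.5, 0.02) [ 0.6598 -0.2398  0.02  ]
scene (310.6, 282.1, 0.02) [ 0.7821 -0.1531  0.02  ]
scene (351.5, 218.8, 0.02) [0.6136 0.0852 0.02  ]
side (312.3, 110.2, 0.353) [ 0.6381 -0.0973  0.353 ]
side (342.3, 185.9, 0.02) [ 0.6381 -0.2343  0.02  ]
side (278.4, 238.9, 0.02) [0.5945 0.0977 0.02  ]
side (329.3, 243.5, 0.02) [0.4719 0.0073 0.02  ]
side (298, 183.5, 0.02) [ 0.7596 -0.1387  0.02  ]
[ 0.651 -0.407  0.   ]
```

```bash
python3 - <<'E'
from h import *
import cv2
from workcell import *
from scipy.spatial.transform import Rotation as R
for n,(x0,y0,x1,y1) in {'scene':(250,195,365,295),'side':(270,170,352,255)}.items():
    im=cv2.imread(f'pics/{n}0.png');m=np.zeros(im.shape[:2],np.uint8)
    m[y0:y1,x0:x1]=(im[y0:y1,x0:x1].min(2)>185 if n=='side' else im[y0:y1,x0:x1].min(2)>170)*255
    m=cv2.morphologyEx(m,cv2.MORPH_OPEN,np.ones((3,3)))
    cs=max(cv2.findContours(m,0,2)[0],key=cv2.contourArea);h=cv2.convexHull(cs)
    print(n,cv2.approxPolyDP(h,4,True)[:,0].tolist())
s=read_state();r=R.from_rotvec(s['eef_rot']);print(r.as_matrix().round(3))
c=read_camera('wrist');T=c['T'];print(c['fx'],c['cx'],c['cy']);print('cam in tool',(r.inv().as_matrix()@(T[:3,3]-s['eef_pos'])).round(3), (r.inv().as_matrix()@T[:3,:3]).round(2).tolist())
for n in C: print(np.abs(read_camera(n)['T'][:3]-C[n][3]).max())
E
```

```text
scene [[351, 218], [311, 280], [286, 272], [328, 212]]
side [[351, 170], [351, 254], [270, 254], [270, 170]]
[[ 0.918  0.397 -0.   ]
 [ 0.397 -0.918  0.001]
 [ 0.    -0.001 -1.   ]]
309.70691628693146 318.7637432657828 202.23691059911906
cam in tool [ 0.07   0.001 -0.124] [[0.0, -0.96, -0.28], [1.0, -0.0, 0.0], [-0.0, -0.28, 0.96]]
4.7565909806368545e-05
4.567025839818939e-05
```

The wrist camera sits on tool +x, so I'll turn tool +x away from the column (yaw about -55°) and fly to a spot just outside the knob.

Request:
play_rows(
  commands=[
    [1,35,31,0,-0.105],
    [1,35,31,0,-0.105],
    [1,35,31,0,-0.105],
    [1,35,31,0,-0.105],
    [1,35,31,0,-0.105],
  ],
  force=40,
)

```text
time_s: 0.75
eef_pos: [0.4339, -0.4403, 0.2503]
eef_rot: [3.136, -0.191, 0.0]
contact_force: [1.5, -0.3, 0.1]
opening: 1.001
finger_force: 0.0
```

Request:
play_rows(
  commands=[
    [1,35,31,0,-0.105],
    [1,35,31,0,-0.105],
    [1,35,31,0,-0.105],
    [1,35,31,0,-0.105],
    [1,35,31,0,-0.105],
  ],
)

```text
time_s: 1.25
eef_pos: [0.609, -0.2851, 0.2503]
eef_rot: [-2.979, 0.998, 0.0]
contact_force: [0.8, -0.9, 0.2]
opening: 1.0
finger_force: 0.0
```

Request:
play_rows(
  commands=[
    [1,35,31,0,-0.105],
    [1,35,31,0,-0.105],
    [1,35,31,0,-0.105],
    [1,0,0,0,0],
    [1,0,0,0,0],
  ],
)

```text
time_s: 1.75
eef_pos: [0.7131, -0.1926, 0.2496]
eef_rot: [2.79, -1.443, -0.001]
contact_force: [-0.4, -0.3, 0.6]
opening: 1.001
finger_force: 0.0
```

```bash
python3 - <<'E'
from workcell import *
import cv2,numpy as np
s=read_state();print(s['time_s'],s['eef_pos'],s['eef_rot'],s['qpos'])
c=read_camera("wrist");cv2.imwrite('pics/w1.png',c['color'][...,::-1]);np.savez('w1.npz',**{k:c[k] for k in c})
E
```

```text
1.75 [ 0.71313203 -0.19261069  0.24961019] [ 2.79020663e+00 -1.44303562e+00 -1.27335329e-03] [-3.04743973e-01  6.09681627e-01  1.36459474e+00 -1.89204176e-04
  1.16816958e+00  2.22071853e+00]
```

View pics/w1.png

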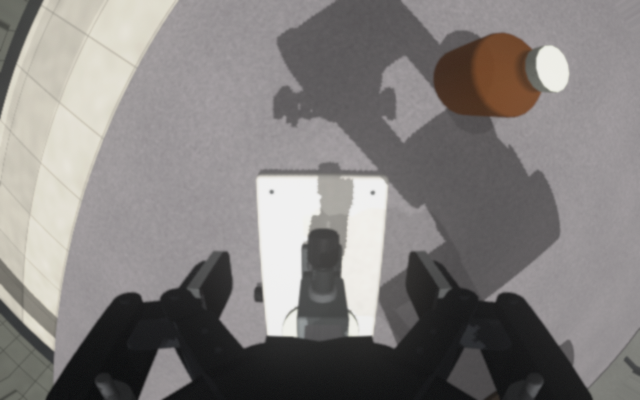

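The wrist view shows the knob at about (323,247), the base's outer corners at (258,177) and (388,178), and the fingers on either side.

```bash
cat >> h.py <<'E'
def wr(c,u,v,z):
    x,y=(u-c['cx'])/c['fx'],(v-c['cy'])/c['fy'];t=np.hypot(x,y);s=np.sin(t)/t
    T=c['T'];d=T[:3,:3]@[x*s,y*s,np.cos(t)];o=T[:3,3];return o+d*(z-o[2])/d[2]
E
python3 - <<'E'
from h import *
import cv2
c=dict(np.load('w1.npz'));p=lambda *a:print(a,wr(c,*a).round(4))
g=wr(c,258,177,.02);h=wr(c,388,178,.02);print(g,h,np.linalg.norm(g-h));d=h-g;print('stand -x yaw',np.degrees(np.arctan2(d[1],d[0]))) 
p(268,330,.02);p(374,330,.02)
for v in(232,240,247,262):p(323,v,.134);p(323,v,.1465)
p(307,250,.134);p(340,250,.134)
a=cv2.imread('pics/w1.png')[160:350,240:400];cv2.imwrite('pics/c1.png',cv2.resize(a,None,fx=3.1,fy=3.1,interpolation=cv2.INTER_CUBIC))
E
```

```text
[ 0.77079785 -0.15237816  0.02      ] [ 0.64481078 -0.24028783  0.02      ] 0.15362568170919186
stand -x yaw -145.09391884448428
(268, 330, 0.02) [0.6427 0.0327 0.02  ]
(374, 330, 0.02) [ 0.516  -0.0565  0.02  ]
(323, 232, 0.134) [ 0.6958 -0.1763  0.134 ]
(323, 232, 0.1465) [ 0.6988 -0.1803  0.1465]
(323, 240, 0.134) [ 0.6916 -0.1704  0.134 ]
(323, 240, 0.1465) [ 0.6948 -0.1747  0.1465]
(323, 247, 0.134) [ 0.6878 -0.1652  0.134 ]
(323, 247, 0.1465) [ 0.6913 -0.1697  0.1465]
(323, 262, 0.134) [ 0.6795 -0.1535  0.134 ]
(323, 262, 0.1465) [ 0.6834 -0.1587  0.1465]
(307, 250, 0.134) [ 0.6973 -0.155   0.134 ]
(340, 250, 0.134) [ 0.6743 -0.1712  0.134 ]
```

View pics/c1.png

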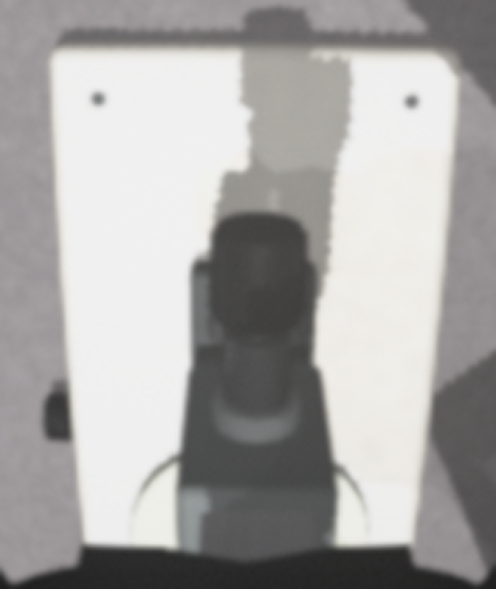

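The knob centre is at about (0.687,-0.165) and the stand's -x yaw is -55°, which the tool already matches. I'll align above it and go down.

Request:
play_rows(
  commands=[
    [1,-9,9,0,-0.005],
    [1,-8,9,0,0],
    [1,-8,8,0,0],
    [1,0,0,-20,0],
    [1,0,0,-20,0],
  ],
)

```text
time_s: 2.3
eef_pos: [0.6873, -0.1677, 0.211]
eef_rot: [-2.785, 1.453, -0.003]
contact_force: [-0.1, 0.2, -0.1]
opening: 0.997
finger_force: 0.0
```

Request:
play_rows(
  commands=[
    [1,0,0,-20,0],
    [1,0,0,-10,0],
    [1,0,0,0,0],
  ],
)

```text
time_s: 2.6
eef_pos: [0.6867, -0.1676, 0.1791]
eef_rot: [2.784, -1.454, -0.003]
contact_force: [0.3, -0.2, 0.5]
opening: 0.994
finger_force: 0.0
```

```bash
python3 - <<'E'
from workcell import *
import cv2,numpy as np
s=read_state();print(s['time_s'],s['eef_pos'],s['eef_rot'],s['contact_force'])
c=read_camera("wrist");np.savez('w2.npz',**{k:c[k] for k in c})
a=c['color'][150:350,180:460,::-1];cv2.imwrite('pics/w2.png',cv2.resize(a,None,fx=2.8,fy=2.8,interpolation=cv2.INTER_CUBIC))
E
```

```text
2.6 [ 0.68667124 -0.16760128  0.17914755] [ 2.78447656 -1.45376253 -0.0034552 ] [ 0.30246008 -0.18215275  0.52854031]
```

View pics/w2.png

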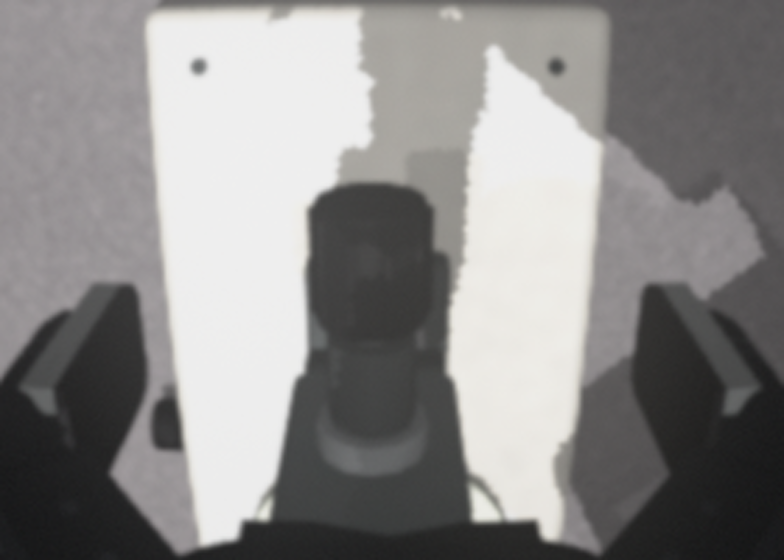

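```bash
python3 - <<'E'
from h import *
c=dict(np.load('w2.npz'));a=wr(c,312.5,215.4,.1215);b=wr(c,312.5,273.2,.1465);k=(a+b)/2;print(a,b,np.linalg.norm((a-b)[:2]),k)
e=k-[.68667,-.16760,0];print('out',e@[.5736,-.819,0],'lat',e@[.819,.5736,0])
l=wr(c,180+308/2.8,245,.134);r=wr(c,180+434/2.8,245,.134);print(np.linalg.norm(l-r),(l+r)/2)
E
```

```text
[ 0.69497464 -0.17481318  0.1215    ] [ 0.67948485 -0.15299663  0.1465    ] 0.026756227250792346 [ 0.68722975 -0.1639049   0.134     ]
out -0.0027052110384725332 lat 0.0025779410146019675
0.026895038350897318 [ 0.68660173 -0.162976    0.134     ]
```

Knob centre is 371 in the crop against 390 for the finger midpoint, so it sits about 3 mm to the side. I'll correct that, descend, and close.

Request:
play_rows(
  commands=[
    [1,2,2.5,-15,0],
    [1,0,0,-15,0],
    [1,0,0,-15,0],
    [1,0,0,0,0],
  ],
)

```text
time_s: 3.05
eef_pos: [0.6883, -0.1647, 0.1323]
eef_rot: [2.784, -1.453, -0.006]
contact_force: [-0.5, 0.7, -0.0]
opening: 1.001
finger_force: 0.0
```

Request:
play_rows(
  commands=[
    [0,0,0,0,0],
    [-0.2,0,0,0,0],
    [-0.35,0,0,0,0],
    [-0.45,0,0,0,0],
    [-0.45,0,0,0,0],
  ],
  force=40,
)

```text
time_s: 3.55
eef_pos: [0.6899, -0.1654, 0.1358]
eef_rot: [2.785, -1.454, 0.001]
contact_force: [-1.9, -1.1, 3.6]
opening: 0.282
finger_force: 27.1
```

Request:
play_rows(
  commands=[
    [-1,0,0,0,0],
    [-1,0,0,0,0],
    [-1,0,0,0,0],
  ],
  force=70,
)

```text
time_s: 3.85
eef_pos: [0.6899, -0.1654, 0.1359]
eef_rot: [2.785, -1.454, 0.001]
contact_force: [-2.4, -1.1, 6.3]
opening: 0.268
finger_force: 68.2
```

```bash
cat > s.py <<'E'
from workcell import *
import numpy as np
s=read_state();u=np.array([.5736,-.819,0]);l=np.array([.819,.5736,0]);p=s['eef_pos'];f=s['contact_force']
print(s['time_s'],p.round(4),'out',round(p@u,4),'lat',round(p@l,4),'F out/lat/z',(f@u).round(1),(f@l).round(1),f[2].round(1),s['moment'].round(2),s['opening'],s['finger_force'])
E
python3 s.py
```

```text
3.85 [ 0.6899 -0.1654  0.1359] out 0.5312 lat 0.4701 F out/lat/z -0.5 -2.6 6.3 [-0.16  0.39 -0.01] 0.26843901920157365 68.23166728019714
```

Grip is firm. Drawing out 12 mm, with 1 mm up first to take the weight.

Request:
play_rows(
  commands=[
    [-1,0,0,1,0],
    [-1,1.7,-2.5,0.5,0],
    [-1,1.7,-2.5,0,0],
    [-1,1.7,-2.4,0,0],
    [-1,1.8,-2.4,0,0],
  ],
)

```text
time_s: 4.35
eef_pos: [0.6958, -0.1741, 0.136]
eef_rot: [-2.785, 1.454, 0.005]
contact_force: [-4.3, 6.3, -2.9]
opening: 0.273
finger_force: 68.7
```

```bash
python3 s.py
```

```text
4.35 [ 0.6958 -0.1741  0.136 ] out 0.5417 lat 0.47 F out/lat/z -7.6 0.1 -2.9 [ 1.13  0.53 -0.06] 0.2728520503499433 68.73891592025757
```

Request:
play_rows(
  commands=[
    [-1,0.9,-1.2,0,0],
    [-1,0,0,1,0],
    [-1,0,0,3,0],
    [-1,0,0,5,0],
    [-1,0,0,5,0],
  ],
)

```text
time_s: 4.85
eef_pos: [0.6964, -0.1749, 0.1497]
eef_rot: [-2.785, 1.454, 0.006]
contact_force: [-3.9, 7.9, -6.1]
opening: 0.271
finger_force: 68.8
```

```bash
python3 s.py
```

```text
4.85 [ 0.6964 -0.1749  0.1497] out 0.5427 lat 0.47 F out/lat/z -8.7 1.4 -6.1 [ 1.23  0.45 -0.08] 0.27059186109555944 68.81812691688538
```

The head is coming up: it carries about 6 N, and the pin is out about 11.5 mm.

Request:
play_rows(
  commands=[
    [-1,0,0,8,0],
    [-1,0,0,9,0],
    [-1,0,0,9,0],
    [-1,0,0,9,0],
    [-1,0,0,5,0],
  ],
)

```text
time_s: 5.35
eef_pos: [0.6966, -0.1751, 0.1904]
eef_rot: [-2.785, 1.453, 0.005]
contact_force: [-3.7, 6.2, -6.1]
opening: 0.271
finger_force: 69.0
```

Request:
play_rows(
  commands=[
    [-1,0,0,3,0],
    [-1,0,0,2,0],
    [-1,0,0,0,0],
    [-1,0,0,0,0],
  ],
)

```text
time_s: 5.75
eef_pos: [0.6966, -0.1751, 0.1949]
eef_rot: [-2.785, 1.453, 0.005]
contact_force: [-4.2, 7.5, -3.7]
opening: 0.273
finger_force: 69.1
```

```bash
python3 s.py; python3 - <<'E'
from workcell import *
import cv2,numpy as np
w=read_camera("wrist");s=read_camera("scene")
f=lambda i,k:cv2.resize(i[...,::-1],None,fx=k,fy=k,interpolation=cv2.INTER_CUBIC)
cv2.imwrite('pics/m3.png',np.hstack([f(s['color'][130:290,240:360],3.3),f(w['color'][150:310,260:380],3.3)]))
E
```

```text
5.75 [ 0.6966 -0.1751  0.1949] out 0.5429 lat 0.4701 F out/lat/z -8.5 0.8 -3.7 [ 1.03  0.6  -0.07] 0.2729397674029025 69.09355759620667
```

View pics/m3.png

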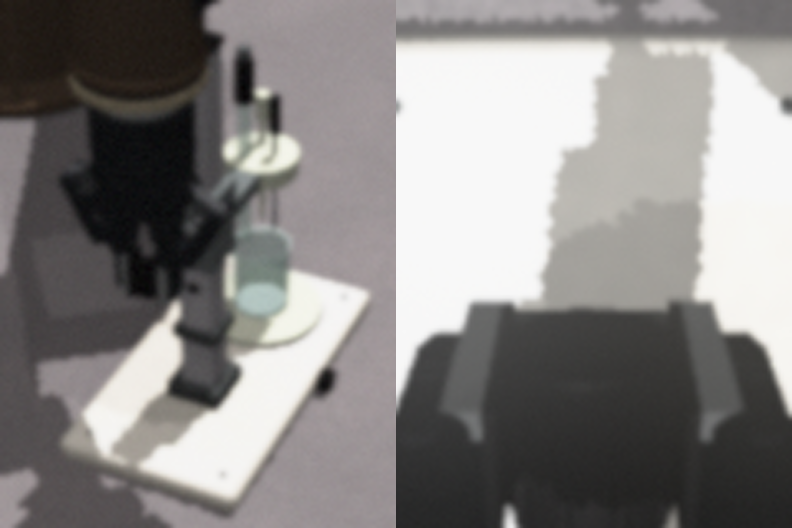

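The electrodes have come up, the head hangs level, and the beaker is undisturbed. The rise is about 59 mm from rest, so I need about 2 mm more before pushing in.

Request:
play_rows(
  commands=[
    [-1,0,0,1.2,0],
    [-1,0,0,1,0],
    [-1,0,0,0,0],
  ],
)

```text
time_s: 6.15
eef_pos: [0.6965, -0.175, 0.197]
eef_rot: [-2.785, 1.453, 0.006]
contact_force: [-4.1, 7.3, -4.4]
opening: 0.268
finger_force: 69.1
```

Request:
play_rows(
  commands=[
    [-1,-1.2,1.6,0,0],
    [-1,-1.2,1.6,0,0],
    [-1,-1.1,1.6,0,0],
    [-1,0,0,0,0],
  ],
)

```text
time_s: 6.55
eef_pos: [0.6932, -0.1702, 0.1971]
eef_rot: [-2.785, 1.453, 0.005]
contact_force: [-3.1, 6.8, -5.4]
opening: 0.265
finger_force: 69.0
```

```bash
python3 s.py
```

```text
6.55 [ 0.6932 -0.1702  0.1971] out 0.537 lat 0.4701 F out/lat/z -7.4 1.3 -5.4 [ 0.92  0.37 -0.13] 0.26526475508411873 68.99393677711487
```

The pin has gone past the column face without resistance, so it's entering the hole. Pushing on home.

Request:
play_rows(
  commands=[
    [-1,-1.2,1.6,0,0],
    [-1,-1.2,1.6,0,0],
    [-1,-0.9,1.4,0,0],
    [-1,0,0,0,0],
  ],
)

```text
time_s: 6.95
eef_pos: [0.6902, -0.166, 0.1973]
eef_rot: [-2.785, 1.453, 0.003]
contact_force: [-1.7, 4.8, -6.2]
opening: 0.267
finger_force: 69.0
```

```bash
python3 s.py
```

```text
6.95 [ 0.6902 -0.166   0.1973] out 0.5319 lat 0.4701 F out/lat/z -4.9 1.3 -6.2 [ 0.74  0.2  -0.02] 0.2673586835726061 69.04104709625244
```

Nearly home (about 0.7 mm left). I'll press in until the force shows the stop.

Request:
play_rows(
  commands=[
    [-1,-0.6,0.9,0,0],
    [-1,-0.6,0.8,0,0],
    [-1,-0.4,0.6,0,0],
    [-1,0,0,0,0],
  ],
)

```text
time_s: 7.35
eef_pos: [0.6898, -0.1653, 0.1983]
eef_rot: [2.785, -1.454, 0.003]
contact_force: [3.3, -4.0, -6.3]
opening: 0.269
finger_force: 69.1
```

```bash
python3 s.py
```

```text
7.35 [ 0.6898 -0.1653  0.1983] out 0.5311 lat 0.4701 F out/lat/z 5.2 0.5 -6.3 [-0.71 -0.41 -0.  ] 0.26926732349850774 69.08547163009644
```

The knob has stopped at its original home depth (0.5311 against 0.5312), pressing 5 N against the stop. I'll ease the weight onto the pin to confirm it's locked.

Request:
play_rows(
  commands=[
    [-1,-0.2,0.2,-0.8,0],
    [-1,0,0,-0.8,0],
    [-1,0,0,-0.8,0],
    [-1,0,0,0,0],
    [-1,0,0,0,0],
  ],
)

```text
time_s: 7.85
eef_pos: [0.6898, -0.1653, 0.1963]
eef_rot: [2.785, -1.454, 0.004]
contact_force: [2.7, -4.7, -2.8]
opening: 0.266
finger_force: 69.5
```

```bash
python3 s.py; python3 - <<'E'
from workcell import *
import cv2,numpy as np
w=read_camera("side");s=read_camera("scene")
f=lambda i,k:cv2.resize(i[...,::-1],None,fx=k,fy=k,interpolation=cv2.INTER_CUBIC)
cv2.imwrite('pics/m4.png',np.hstack([f(s['color'][130:290,240:360],3.3),f(w['color'][95:255,262:382],3.3)]))
E
```

```text
7.85 [ 0.6898 -0.1653  0.1963] out 0.5311 lat 0.4701 F out/lat/z 5.4 -0.5 -2.8 [-0.8  -0.35 -0.05] 0.26614246718087997 69.47565793991089
```

View pics/m4.png

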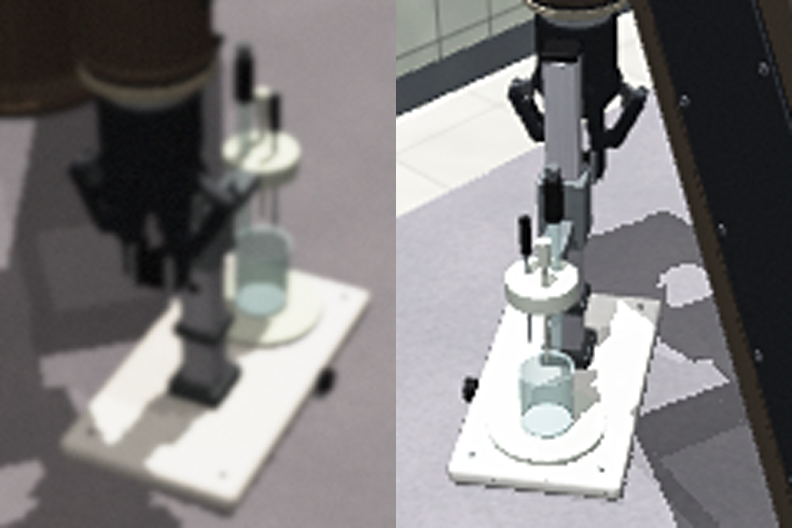

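Both views show the head one hole up, the electrodes clear of the beaker, the beaker in place and the fingers still on the knob. The pin is now taking part of the head's weight, and the knob depth equals home. Handing in.

```bash
python3 -c "from workcell import *;print(finish_job())"
```

```text
the job is handed in; nothing more can be done
None
```

The job is handed in: the electrode head is one hole up (0.060 m), the knob is back at its original home depth with the pin in that hole, the fingers are still gripping it, and the beaker and other containers were left alone.

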